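Push an empty tin through the sprung flap of the scrap chute

TASK

Clear the small empty tin off the prep station into the scrap chute: push the sprung flap open with one finger and, while that finger holds it open, push the tin over the lip with the other finger so that it drops into the scrap pan below; do not use the tin to shove the flap open. Then draw the hand back and let the flap close by itself. Slide the tin along the deck without lifting or squeezing it, and leave the can, the jar and the bowl where they stand.

Things in the scene. Friction and masses are not known exactly. Their poses are not given: they have to be found in the camera images.
- lip (a point): Middle of the straight lip where the prep station's flat level deck (steel with a white cutting board let in flush) ends and the scrap chute's mouth begins, on the deck's top face, 130 mm above the counter. Its x axis points level into the mouth, square to the lip: the way to push; y lies along the lip, z is up. The deck spans x -270 to 190, y -235 to 235 mm
- mouth (a point): Centre of the chute mouth at deck height, 57.5 mm beyond the lip, axes as the lip's. In the lip's frame the hole spans x 0 to 115, y -80 to 80 mm, open to a closed scrap pan 117 mm below. Beside it (y = +-80 to 86 mm) fixed wedge-shaped cheeks rise from 6 mm high at x = 0 to 61 mm at x = 100; a fixed hood 61 mm high closes the back from x = 108 mm. Nothing covers the flap from above
- flap (a joint): Sprung flap over the mouth: plain steel plate 152 mm wide, 107 mm long, 3 mm thick, hinged at its upper edge. Value in rad: 0 shut (as found), the plate sloping 29 degrees down from the hinge to the free edge just beyond the lip; grows as the free edge swings down and inward, away from the deck; 1.07 hangs plumb, stop at 1.1. It shuts by its spring when let go
- flap_hinge (a point): Middle of the flap's hinge line, along the lip's y, at x = 100, z = 56 mm in the lip's frame. A finger pointing down that comes low over the lip and moves along the lip's x pushes the flap open with 3 to 7 N: with the tip 12 mm above the deck and its leading face at x = 55, 75 or 90 mm the flap stands at about 0.3, 0.55 or 0.85 rad
- flap_edge (a point): Middle of the flap's free edge (moves with the flap); shut, it lies 6 mm beyond and 4 mm above the lip
- tin_center (a point): Centre (half-way up) of the small empty opened tin, a bare steel cylinder 50 mm in diameter and 34 mm high, open top, about 30 g, standing upright on the deck in front of the lip
- can: Bystander: full unopened can, 66 mm in diameter, 100 mm high; origin at its underside centre, standing on the deck
- jar: Bystander: closed amber glass jar, 60 mm in diameter, 72 mm high; origin at its underside centre, standing on the deck
- bowl: Bystander: steel bowl, 110 mm across the rim, 45 mm high; origin at its underside centre, standing on the deck

How it is judged:
By the outcome, as a careful person would: the job done as asked, in the order asked, and still so for the second after the job is handed in, with the robot touching nothing.
It also fails if it takes over 43 s, if anything falls off the work surface, if the arm or the gripper's body presses on something with over 40 N, if the wrist force passes 120 N, or if a joint passes its speed limit or range.

ROBOT

A 6-joint arm with a two-finger parallel gripper is mounted at the origin on the work surface. World frame = base frame: x ahead of the robot, y to its left, z up, the work surface at z = 0. Lengths are in m, angles in rad, forces in N, time in s.
With the tool pointing down it reaches from about 0.425 to 1.125 m from the base axis. Payload 14.9 kg.
Tool frame: the origin (TCP) lies on the centre line of the jaws, within the pads' length; the fingertips stand 19 mm ahead of it and the grasp point (between the pads) is the TCP (env.tip_reach is the z of the fingertips in the tool frame, in m); z points along the fingers, x is the direction in which the jaws open and shut, and the axes are right-handed (so a half turn about z gives the same grasp; the last joint's range is limited). The gripper opens to 91 mm and grips with 3 to 60 N. Pads are 32 mm wide; open, the fingers measure 118 mm over their backs; the gripper's body (76 mm by 178 mm) begins 60 mm behind the grasp point.
Start: joints at [1.221, 0.379, 1.734, -0, 1.028, -0.033], TCP at [0.218, 0.665, 0.233] pointing down, gripper open.
Joint ranges: [-2.77, 2.77], [-0.74, 2.19], [0, 2.66], [-1.06, 4.2], [0.31, 2.87], [-3.08, 3.08]. Speed limits (rad/s): [1.89, 1.89, 2.39, 3.14, 3.14, 3.14].

INTERFACE

Orientations are given as [roll, pitch, yaw] about the fixed x, y, z axes, in that order (R = Rz(yaw) Ry(pitch) Rx(roll)).
In Python, from rig import status, viewer, close_job, env gives the robot as it stands.
- The arm moves only by the tool move_arm, never from a script. Its argument "rows" is a list of rows, each an object with "delta_rot": the turn, a rotation vector about the tool's x, y, z in degrees, a list of three; "offset": the shift along the tool's x, y, z in m, a list of three; "jaw": the opening, from 0 (shut) to 1 (fully open). In form: [{"delta_rot": [ax, ay, az], "offset": [x, y, z], "jaw": jaw}, ...]. A call has exactly 8 rows; each row is the pose to reach, as a shift and turn from the pose commanded when the call began, along the tool's axes at that moment; what a row does not reach only later rows make up. A row lasts 1/12 s, in which the tool goes at most 41.7 mm and 7.16 degrees, less where a joint would pass 70% of its speed; a pose out of reach is approached as far as the arm can. A call with a gripper value outside its range is refused whole. The fingers move at their own pace and stop on an object; "force" is the grip in N (left out, the last holds). Time passes only in rows, so rows that repeat a pose let the fingers close, or fill a call up. It gives the time, the measured TCP pose, the force and the opening at its end, in the units of the state.
- status.get_state(): the state, without advancing time (a new reading comes with each control period).
- viewer.capture(name): name is "scene" or "top" or "wrist"; returns (picture, depth): 400x640x3 uint8, blue, green, red; 400x640 float32, m along the optical axis (not along the pixel's ray), 0 where there is no reading.
- viewer.camera_model(name): a dict with "fx", "fy", "cx", "cy" (pixels), "origin" and "orientation" of the camera in the world; the wrist camera has in their place "T_tool_cam" (4x4, takes a point from camera to tool coordinates, whose origin is the TCP and whose axes are the tool frame's). Camera axes: x right, y down, z forward; pixel columns grow to the right and rows downward; lengths in m; the calibration is good to about 2 mm. A picture is of the moment at which its call begins: read the wrist's pose just before it. camera_model takes no time and is no camera call.
- close_job(): hands the job in, once; it reports no verdict.
The state is a dict: "time_s": time; "joint_pos": joint angles; "joint_velocities": joint speeds; "tau": joint torques, N m; "eef_pos": TCP position; "tool_rot": TCP orientation; "ft_force": force on the tool from outside, world axes, zero at the start; "moment": the same for the moment, N m; "gripper_width": finger opening in m.
Only numpy, scipy, OpenCV 4.12 (cv2) and the standard library are available. Lean on these libraries where they do the work, as an engineer would, in place of code of your own. Each camera call takes 0.05 s, during which the arm holds its last target.

## Working session

There is one attempt and no reset: what is moved stays moved. The work goes in short steps, Python scripts to look and compute and a tool call to move; the robot and the scene stay as the last step left them, time stands still between calls to the robot, and variables do not carry over. Pictures are saved under pics/ and viewed, and the job is handed in when it is done.

Besides the shell and the picture viewer there is one more tool, called by a JSON object that holds its "name" and its "arguments", one argument or row to a line. move_arm: Moves the arm, as the interface text tells. Its arguments: {"type":"object","properties":{"rows":{"type":"array","items":{"type":"object","properties":{"delta_rot":{"type":"array","items":{"type":"number"}},"offset":{"type":"array","items":{"type":"number"}},"jaw":{"type":"number"}}}},"force":{"type":"number"}},"required":["rows"]}

```bash
ls; mkdir -p pics; python3 - <<'E'
from rig import status, viewer, env
import cv2, numpy as np
print(status.get_state()); print(env.tip_reach)
for n in ("scene","top"):
    p,d=viewer.capture(n); cv2.imwrite(f"pics/{n}0.png",p); np.save(f"pics/{n}0.npy",d); print(n,viewer.camera_model(n))
print(viewer.camera_model("wrist"))
E
```

```text
pics
{'time_s': 0.0, 'joint_pos': array([ 1.22071523e+00,  3.79392518e-01,  1.73479154e+00,  1.90610774e-06,
        1.02852242e+00, -3.33152168e-02]), 'joint_velocities': array([-0.00088164,  0.00032085, -0.00035877,  0.00038168, -0.00127493,
        0.00081513]), 'tau': array([ 4.86845907e-03, -7.63746643e+01, -4.34355211e+01,  6.51420280e-02,
        4.25783882e-02, -4.58842112e-05]), 'eef_pos': array([0.21792855, 0.66480401, 0.23229414]), 'tool_rot': array([-3.14155392e+00,  1.11315147e-03,  1.25402948e+00]), 'ft_force': array([-0.186039  , -0.69257823,  0.35560971]), 'moment': array([-0.03838498,  0.00655964,  0.01956903]), 'gripper_width': 0.09126896143186233}
0.019
scene {'fx': 382.5373762826226, 'fy': 382.5373762826226, 'cx': 317.17693269825236, 'cy': 197.15267363913304, 'origin': array([1.0808755 , 0.06404119, 0.5908041 ]), 'orientation': array([-2.17296004e+00, -3.49194386e-04,  1.66663572e+00])}
top {'fx': 416.32209959719495, 'fy': 416.32209959719495, 'cx': 317.43595900142225, 'cy': 199.09177892540615, 'origin': array([0.49485694, 0.00793866, 1.01618105]), 'orientation': array([-3.0993428 ,  0.01469277, -1.55288407])}
{'fx': 342.1767749618887, 'fy': 342.1767749618887, 'cx': 315.65932239736435, 'cy': 195.69231228573088, 'T_tool_cam': array([[ 9.99999401e-01, -6.13275786e-04,  9.06645891e-04,
         2.63312712e-05],
       [ 3.44036476e-04,  9.62425437e-01,  2.71545870e-01,
        -7.63502004e-02],
       [-1.03911157e-03, -2.71545395e-01,  9.62425072e-01,
        -1.52054679e-01],
       [ 0.00000000e+00,  0.00000000e+00,  0.00000000e+00,
         1.00000000e+00]])}
```

View pics/scene0.png

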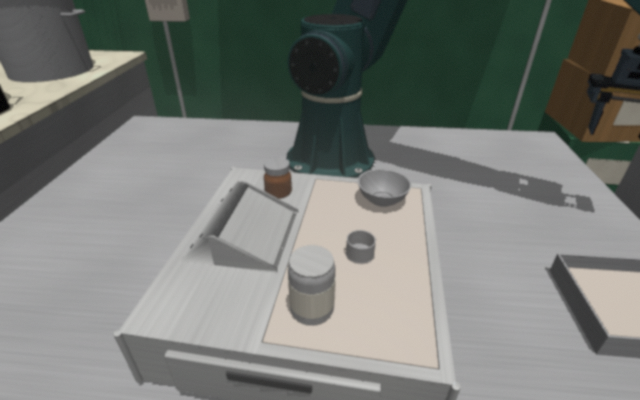

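View pics/top0.png

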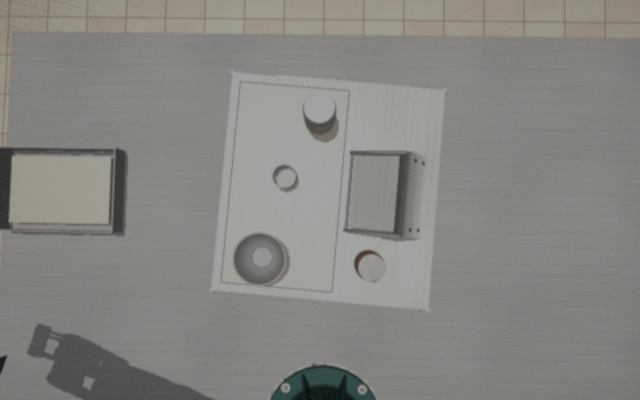

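The top view shows the deck corners near (233,72), (446,90), (429,310) and (211,291). The tin is at (286,178), the flap is at (345–415,150–238), the can at (320,112), the jar at (370,265) and the bowl at (260,258). Next I'll measure them.

```bash
cat > h.py <<'E'
import numpy as np, cv2
from scipy.spatial.transform import Rotation as R
from rig import viewer
def ray(name,uv):
    m=viewer.camera_model(name); uv=np.atleast_2d(np.array(uv,float))
    d=np.c_[(uv[:,0]-m['cx'])/m['fx'],(uv[:,1]-m['cy'])/m['fy'],np.ones(len(uv))]
    return np.array(m['origin']), d@R.from_euler('xyz',m['orientation']).as_matrix().T
def plane(name,uv,z):
    o,d=ray(name,uv); return o+d*((z-o[2])/d[:,2])[:,None]
def cloud(name,D):
    v,u=np.mgrid[:400,:640]; o,d=ray(name,np.c_[u.ravel(),v.ravel()])
    P=o+d*D.ravel()[:,None]; P[D.ravel()==0]=np.nan
    return P.reshape(400,640,3)
E
python3 - <<'E'
from h import *
for n in("top","scene"):
    P=cloud(n,np.load(f"pics/{n}0.npy")); np.save(f"pics/{n}P.npy",P)
    for uv in([(286,178),(320,112),(370,265),(260,258),(300,220),(430,150),(380,190)] if n=="top" else [(360,255),(400,300),(311,260)]):
        print(n,uv,P[uv[1],uv[0]].round(4))
c=plane("top",[(233,72),(446,90),(429,310),(211,291)],.13);print(c.round(4))
print(np.linalg.norm(c-np.roll(c,-1,0),axis=1))
p=cv2.imread("pics/top0.png")[60:320,200:460]
cv2.imwrite("pics/topz.png",cv2.resize(p,None,fx=2.3,fy=2.3,interpolation=cv2.INTER_CUBIC))
E
```

```text
top (286, 178) [0.5757 0.0892 0.1342]
top (320, 112) [0.6945 0.0182 0.2286]
top (370, 265) [ 0.4027 -0.0839  0.2014]
top (260, 258) [0.4054 0.1405 0.1349]
top (300, 220) [0.4869 0.058  0.1291]
top (430, 150) [ 0.6412 -0.2168  0.1289]
top (380, 190) [ 0.5513 -0.1061  0.1673]
scene (360, 255) [0.6035 0.0903 0.1485]
scene (400, 300) [0.6771 0.1528 0.1294]
scene (311, 260) [0.7077 0.02   0.2302]
[[ 0.8043  0.2094  0.13  ]
 [ 0.771  -0.2499  0.13  ]
 [ 0.3032 -0.2167  0.13  ]
 [ 0.3333  0.2437  0.13  ]]
[0.4604764  0.46898875 0.46132795 0.47224501]
```

View pics/topz.png

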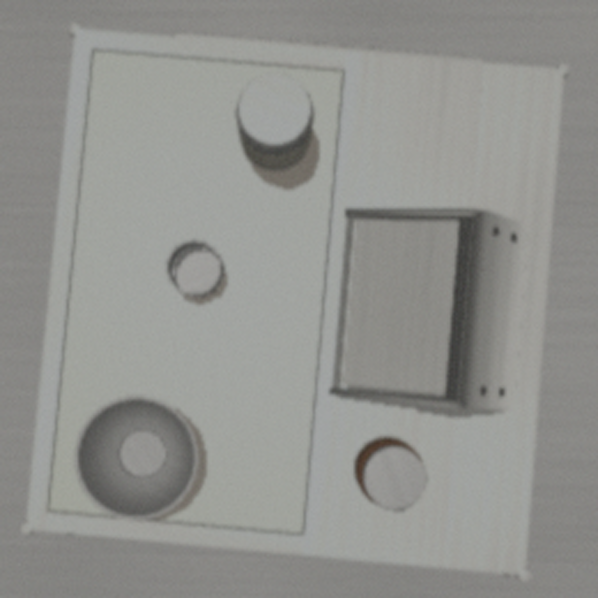

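```bash
cat >> h.py <<'E'
C=np.array([[ 0.8043,0.2094],[0.771,-0.2499],[0.3032,-0.2167],[0.3333,0.2437]])
ex=((C[1]-C[0])+(C[2]-C[3]));ex/=np.linalg.norm(ex)
ey=np.array([-ex[1],ex[0]])
# model: corners at x -270/190, y +-235
L=np.array([c-ex*a-ey*b for c,(a,b) in zip(C,[(-.27,.235),(.19,.235),(.19,-.235),(-.27,-.235)])])
lip=L.mean(0)
def tolip(P): q=np.asarray(P)[...,:2]-lip; return np.stack([q@ex,q@ey],-1)
E
python3 - <<'E'
from h import *
print("lip",lip,L.round(4).tolist(),"yaw of ex",np.arctan2(ex[1],ex[0]),"yaw -ex",np.arctan2(-ex[1],-ex[0]))
for n in("top","scene"):
    P=np.load(f"pics/{n}P.npy"); q=tolip(P); z=P[...,2]
    for nm,c,r,zl in [("tin",(-.127,.04),.05,(.145,.18)),("can",(-.06,.17),.07,(.215,.25)),("jar",(.05,-.15),.05,(.19,.22)),("bowl",(-.18,-.13),.08,(.165,.19))]:
        w=np.nan_to_num(np.hypot(q[...,0]-c[0],q[...,1]-c[1]),nan=9)<r
        m=w&(z>zl[0])&(z<zl[1])
        if m.sum()>5:
            a=q[m]; mid=(a.min(0)+a.max(0))/2; print(n,nm,m.sum(),"mid",mid.round(4),"ext",np.ptp(a,axis=0).round(4),"z",np.percentile(z[m],[5,50,95]).round(4))
    # flap/mouth
    m=(abs(q[...,0]-.057)<.09)&(abs(q[...,1])<.09)&(z>.135)
    a=q[m];print(n,"chute",a.min(0),a.max(0),z[m].max())
# wall/edge pixels of mouth, tin rim by ray
b=np.array([[345,212],[332,391]])/2.3+[200,60]
print("lip-ends",tolip(plane("top",b,.136)))
t=np.array([[168,270],[225,270],[197,241],[197,299]])/2.3+[200,60]
print("tin rim",tolip(plane("top",t,.164)), "base",tolip(plane("top",t,.13)))
E
```

```text
lip [ 0.55019911 -0.0432803 ] [[0.5513, -0.0438], [0.5496, -0.0442], [0.5507, -0.0433], [0.5492, -0.0418]] yaw of ex -1.639622963233247 yaw -ex 1.5019696903565463
top tin 121 mid [-0.1357  0.0167] ext [0.0493 0.0485] z [0.1476 0.1618 0.1651]
top can 886 mid [-0.0739  0.1468] ext [0.0632 0.0629] z [0.2183 0.229  0.2312]
top jar 596 mid [ 0.0534 -0.1492] ext [0.0517 0.0523] z [0.1986 0.201  0.2034]
top bowl 567 mid [-0.1707 -0.155 ] ext [0.1085 0.1088] z [0.1659 0.1726 0.176 ]
top chute [-0.00406889 -0.08608355] [0.14697565 0.08604484] 0.19361809601489655
scene tin 488 mid [-0.1362  0.0202] ext [0.049  0.0508] z [0.1461 0.1552 0.1629]
scene can 1504 mid [-0.074   0.1523] ext [0.0642 0.0628] z [0.2171 0.2286 0.2299]
scene jar 356 mid [ 0.0523 -0.1445] ext [0.0514 0.0511] z [0.1915 0.2    0.2014]
scene bowl 494 mid [-0.1704 -0.1531] ext [0.1075 0.1127] z [0.1657 0.1712 0.1741]
scene chute [-0.00339698 -0.08547689] [0.1469808  0.08990773] 0.1918459031224951
lip-ends [[-0.00312436  0.08253585]
 [-0.00123404 -0.08285871]]
tin rim [[-0.15773263  0.01272609]
 [-0.10690611  0.01707464]
 [-0.13420153  0.04086946]
 [-0.12952919 -0.010924  ]] base [[-0.16213896  0.01557716]
 [-0.10928458  0.02009921]
 [-0.13766903  0.04484338]
 [-0.13281028 -0.00901651]]
```

Both views agree to within about 3 mm. In the lip frame the tin is at (-134, 17) mm, and the can, jar and bowl are clear of the push line. The plan is to line the jaw axis up with the lip's x and straddle the tin. The front finger then opens the flap and the rear finger pushes the tin.

{"name": "move_arm", "arguments": {
  "rows": [
    {"offset":[-0.01,0.012,0],"delta_rot":[0,0,-1],"jaw":1},
    {"offset":[-0.03,0.036,0],"delta_rot":[0,0,-3],"jaw":1},
    {"offset":[-0.055,0.065,0],"delta_rot":[0,0,-5],"jaw":1},
    {"offset":[-0.08,0.095,0],"delta_rot":[0,0,-8],"jaw":1},
    {"offset":[-0.105,0.125,0],"delta_rot":[0,0,-11],"jaw":1},
    {"offset":[-0.13,0.154,0],"delta_rot":[0,0,-13],"jaw":1},
    {"offset":[-0.15,0.178,0],"delta_rot":[0,0,-14.2],"jaw":1},
    {"offset":[-0.16,0.19,0],"delta_rot":[0,0,-14.2],"jaw":1}
  ]
}}

```text
time_s: 0.77
eef_pos: [0.3499, 0.4511, 0.2327]
tool_rot: [-3.141, 0.001, 1.502]
ft_force: [-0.4, 1.0, -0.4]
gripper_width: 0.0913
```

```bash
cat >> h.py <<'E'
def go(tx,ty,z):
    from rig import status
    s=status.get_state(); p=s['eef_pos']; M=R.from_euler('xyz',s['tool_rot']).as_matrix()
    w=np.r_[lip+ex*tx+ey*ty,z]-p
    Rt=np.c_[np.r_[-ex,0],np.r_[-ey*-1,0]*1,[0,0,-1]]
    Rt[:,1]=np.cross(Rt[:,2],Rt[:,0])
    print("t",s['time_s'],"lipframe",tolip(p).round(4),"z",p[2].round(4),"offset",(M.T@w).round(4),"rot",R.from_matrix(M.T@Rt).as_rotvec(degrees=True).round(2),"F",s['ft_force'].round(1),"w",round(s['gripper_width'],4))
E
python3 -c "
from h import *
go(-.134,.015,.233)"
```

```text
t 0.7667 lipframe [-0.4794 -0.2339] z 0.2327 offset [-3.454e-01  2.489e-01 -1.000e-04] rot [-0.01  0.05 -0.  ] F [-0.4  1.  -0.4] w 0.0913
```

{"name": "move_arm", "arguments": {
  "rows": [
    {"offset":[-0.015,0.011,0],"delta_rot":[0,0,0],"jaw":1},
    {"offset":[-0.04,0.029,0],"delta_rot":[0,0,0],"jaw":1},
    {"offset":[-0.065,0.047,0],"delta_rot":[0,0,0],"jaw":1},
    {"offset":[-0.09,0.065,0],"delta_rot":[0,0,0],"jaw":1},
    {"offset":[-0.115,0.083,0],"delta_rot":[0,0,0],"jaw":1},
    {"offset":[-0.14,0.101,0],"delta_rot":[0,0,0],"jaw":1},
    {"offset":[-0.165,0.119,0],"delta_rot":[0,0,0],"jaw":1},
    {"offset":[-0.19,0.137,0],"delta_rot":[0,0,0],"jaw":1}
  ]
}}

```text
time_s: 1.43
eef_pos: [0.4728, 0.2535, 0.2328]
tool_rot: [-3.141, 0.0, 1.502]
ft_force: [-0.8, 0.1, -0.7]
gripper_width: 0.091
```

{"name": "move_arm", "arguments": {
  "rows": [
    {"offset":[-0.024,0.017,0],"delta_rot":[0,0,0],"jaw":1},
    {"offset":[-0.048,0.035,0],"delta_rot":[0,0,0],"jaw":1},
    {"offset":[-0.072,0.052,0],"delta_rot":[0,0,0],"jaw":1},
    {"offset":[-0.096,0.07,0],"delta_rot":[0,0,0],"jaw":1},
    {"offset":[-0.12,0.086,0],"delta_rot":[0,0,0],"jaw":1},
    {"offset":[-0.14,0.1,0],"delta_rot":[0,0,0],"jaw":1},
    {"offset":[-0.152,0.109,0],"delta_rot":[0,0,0],"jaw":1},
    {"offset":[-0.155,0.112,0],"delta_rot":[0,0,0],"jaw":1}
  ]
}}

```text
time_s: 2.1
eef_pos: [0.5742, 0.091, 0.2328]
tool_rot: [-3.141, 0.0, 1.5]
ft_force: [0.7, 0.4, -0.1]
gripper_width: 0.0907
```

```bash
python3 -c "
from h import *
go(-.134,.015,.161)
for n in ('wrist','scene'):
    p,d=viewer.capture(n); cv2.imwrite(f'pics/{n}1.png',p); np.save(f'pics/{n}1.npy',d)
"
```

```text
t 2.1 lipframe [-0.1356  0.0147] z 0.2328 offset [-0.0016  0.0003  0.0718] rot [-0.01  0.01 -0.11] F [ 0.7  0.4 -0.1] w 0.0907
```

View pics/wrist1.png

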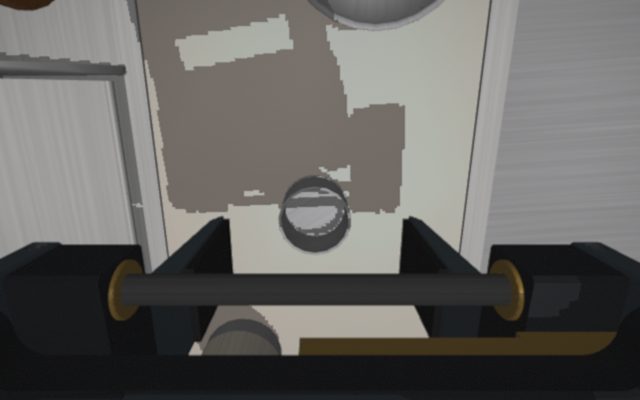

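View pics/scene1.png

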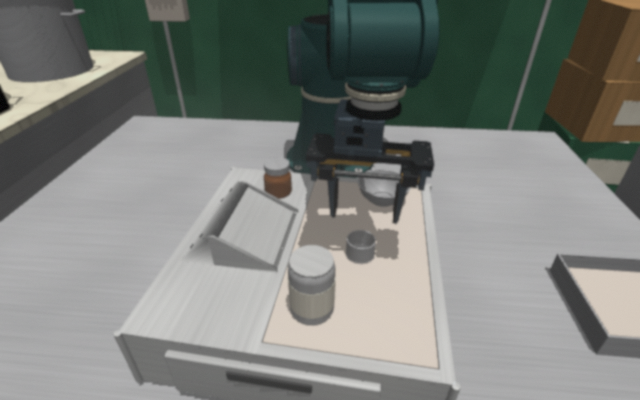

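The wrist view shows the tin at about (315,213), centred between the fingers at x≈230 and 400. The gripper's long side lies along the jaw axis. I'll check the tin's y from this view and then lower.

```bash
python3 -c "
from h import *
from rig import status
s=status.get_state(); M=R.from_euler('xyz',s['tool_rot']).as_matrix(); m=viewer.camera_model('wrist');T=np.array(m['T_tool_cam'])
for z,uvs in ((.164,[(279,213),(349,213),(314,176)]),(.13,[(314,253),(139,205),(166,270)])):
  for uv in uvs:
    d=M@T[:3,:3]@np.array([(uv[0]-m['cx'])/m['fx'],(uv[1]-m['cy'])/m['fy'],1]); o=s['eef_pos']+M@T[:3,3]
    print(uv,tolip(o+d*(z-o[2])/d[2]))
"
```

```text
(279, 213) [-0.11228869  0.01199078]
(349, 213) [-0.15989646  0.01207247]
(314, 176) [-0.13616032 -0.01369614]
(314, 253) [-0.13583809  0.05773495]
(139, 205) [0.00041896 0.01669604]
(166, 270) [-0.01388208  0.07278155]
```

{"name": "move_arm", "arguments": {
  "rows": [
    {"offset":[0,0,0.005],"delta_rot":[0,0,0],"jaw":1},
    {"offset":[0,0,0.015],"delta_rot":[0,0,0],"jaw":1},
    {"offset":[0,0,0.025],"delta_rot":[0,0,0],"jaw":1},
    {"offset":[0,0,0.036],"delta_rot":[0,0,0],"jaw":1},
    {"offset":[0,0,0.047],"delta_rot":[0,0,0],"jaw":1},
    {"offset":[0,0,0.058],"delta_rot":[0,0,0],"jaw":1},
    {"offset":[0,0,0.067],"delta_rot":[0,0,0],"jaw":1},
    {"offset":[0,0,0.071],"delta_rot":[0,0,0],"jaw":1}
  ]
}}

```text
time_s: 2.87
eef_pos: [0.5727, 0.0926, 0.16]
tool_rot: [-3.14, 0.0, 1.502]
ft_force: [-0.6, 0.7, -0.8]
gripper_width: 0.0912
```

```bash
python3 -c "
from h import *
go(.02,.015,.161)
for n in ('wrist','scene'):
    p,d=viewer.capture(n); cv2.imwrite(f'pics/{n}2.png',p); np.save(f'pics/{n}2.npy',d)
cv2.imwrite('pics/s2.png',np.hstack([cv2.resize(cv2.imread('pics/wrist2.png'),(400,250)),cv2.resize(cv2.imread('pics/scene2.png')[100:350,150:550],(400,250))]))
"
```

```text
t 2.8667 lipframe [-0.1371  0.0131] z 0.16 offset [-0.1571  0.0019 -0.0009] rot [-0.11  0.02 -0.  ] F [-0.6  0.7 -0.8] w 0.0912
```

View pics/s2.png

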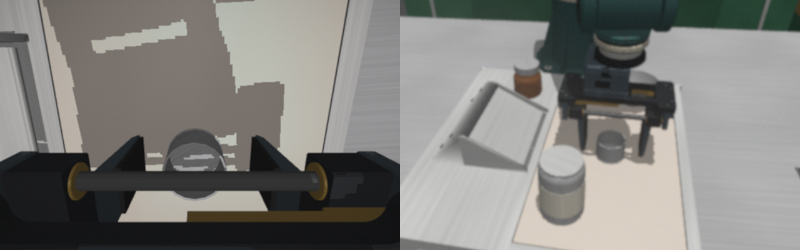

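The fingers straddle the tin and nothing is touching. Pushing now along −tool x, which is lip +x.

{"name": "move_arm", "arguments": {
  "rows": [
    {"offset":[-0.003,0,0],"delta_rot":[0,0,0],"jaw":1},
    {"offset":[-0.008,0.001,0],"delta_rot":[0,0,0],"jaw":1},
    {"offset":[-0.014,0.002,0],"delta_rot":[0,0,0],"jaw":1},
    {"offset":[-0.019,0.002,0],"delta_rot":[0,0,0],"jaw":1},
    {"offset":[-0.024,0.002,0],"delta_rot":[0,0,0],"jaw":1},
    {"offset":[-0.029,0.002,0],"delta_rot":[0,0,0],"jaw":1},
    {"offset":[-0.034,0.002,0],"delta_rot":[0,0,0],"jaw":1},
    {"offset":[-0.04,0.002,0],"delta_rot":[0,0,0],"jaw":1}
  ]
}}

```text
time_s: 3.63
eef_pos: [0.5727, 0.0521, 0.162]
tool_rot: [3.141, -0.0, 1.502]
ft_force: [0.2, 1.6, -0.2]
gripper_width: 0.0915
```

{"name": "move_arm", "arguments": {
  "rows": [
    {"offset":[-0.006,0,0],"delta_rot":[0,0,0],"jaw":1},
    {"offset":[-0.012,0,0],"delta_rot":[0,0,0],"jaw":1},
    {"offset":[-0.018,0,0],"delta_rot":[0,0,0],"jaw":1},
    {"offset":[-0.024,0,0],"delta_rot":[0,0,0],"jaw":1},
    {"offset":[-0.03,0,0],"delta_rot":[0,0,0],"jaw":1},
    {"offset":[-0.035,0,0],"delta_rot":[0,0,0],"jaw":1},
    {"offset":[-0.038,0,0],"delta_rot":[0,0,0],"jaw":1},
    {"offset":[-0.04,0,0],"delta_rot":[0,0,0],"jaw":1}
  ]
}}

```text
time_s: 4.3
eef_pos: [0.5698, 0.0122, 0.1619]
tool_rot: [-3.142, 0.0, 1.502]
ft_force: [-0.8, -0.3, -0.0]
gripper_width: 0.0913
```

```bash
cat > look.py <<'E'
import sys
from h import *
go(.031,.015,.161)
k=sys.argv[1]; im=[]
for n in ('wrist','scene','top'):
    p,d=viewer.capture(n); np.save(f'pics/{n}{k}.npy',d)
    im.append(cv2.resize(p if n=='wrist' else p[130:330,180:500] if n=='scene' else p[60:310,180:580],(400,250)))
cv2.imwrite(f'pics/s{k}.png',np.vstack([np.hstack(im[:2]),np.hstack([im[2],im[2]*0])]))
E
python3 look.py 3
```

```text
t 4.3 lipframe [-0.0567  0.0158] z 0.1619 offset [-0.0877 -0.0007  0.0009] rot [-0.    0.   -0.02] F [-0.8 -0.3 -0. ] w 0.0913
```

View pics/s3.png

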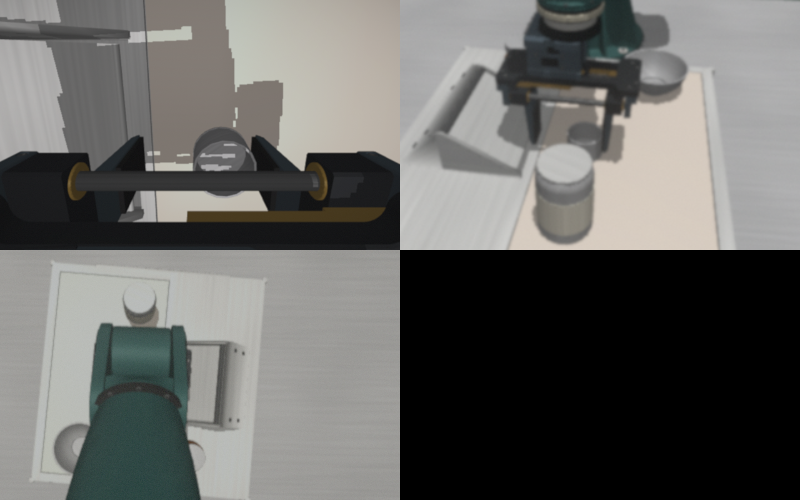

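The rear finger is carrying the tin and the front finger stands at the lip. Opening the flap next.

{"name": "move_arm", "arguments": {
  "rows": [
    {"offset":[-0.005,0,0.001],"delta_rot":[0,0,0],"jaw":1},
    {"offset":[-0.011,0,0.001],"delta_rot":[0,0,0],"jaw":1},
    {"offset":[-0.017,0,0.001],"delta_rot":[0,0,0],"jaw":1},
    {"offset":[-0.023,0,0.001],"delta_rot":[0,0,0],"jaw":1},
    {"offset":[-0.029,0,0.001],"delta_rot":[0,0,0],"jaw":1},
    {"offset":[-0.035,0,0.001],"delta_rot":[0,0,0],"jaw":1},
    {"offset":[-0.04,0,0.001],"delta_rot":[0,0,0],"jaw":1},
    {"offset":[-0.044,0,0.001],"delta_rot":[0,0,0],"jaw":1}
  ]
}}

```text
time_s: 5.12
eef_pos: [0.5669, -0.0318, 0.161]
tool_rot: [3.142, -0.0, 1.502]
ft_force: [0.1, 2.4, 1.3]
gripper_width: 0.0911
```

```bash
python3 look.py 4
```

```text
t 5.1167 lipframe [-0.0126  0.0158] z 0.161 offset [-0.0436 -0.0008 -0.    ] rot [ 0.   -0.01 -0.03] F [0.1 2.4 1.3] w 0.0911
```

View pics/s4.png

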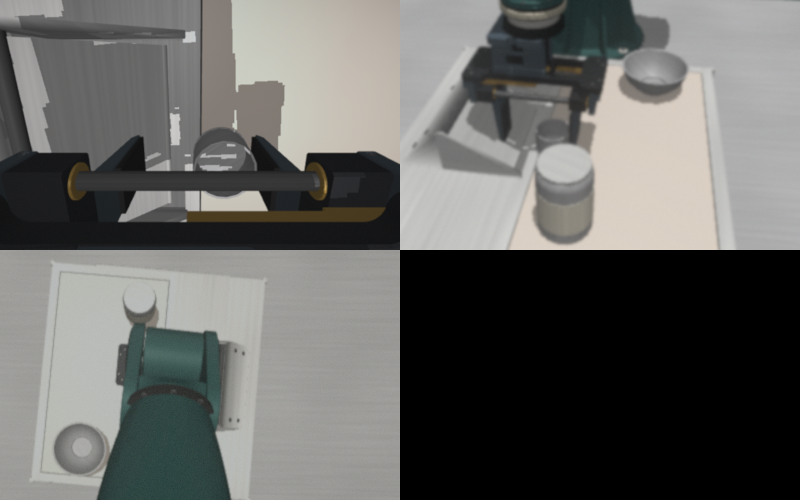

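{"name": "move_arm", "arguments": {
  "rows": [
    {"offset":[-0.005,0,0],"delta_rot":[0,0,0],"jaw":1},
    {"offset":[-0.011,0,0],"delta_rot":[0,0,0],"jaw":1},
    {"offset":[-0.017,0,0],"delta_rot":[0,0,0],"jaw":1},
    {"offset":[-0.023,0,0],"delta_rot":[0,0,0],"jaw":1},
    {"offset":[-0.028,0,0],"delta_rot":[0,0,0],"jaw":1},
    {"offset":[-0.034,0,0],"delta_rot":[0,0,0],"jaw":1},
    {"offset":[-0.039,0,0],"delta_rot":[0,0,0],"jaw":1},
    {"offset":[-0.044,0,0],"delta_rot":[0,0,0],"jaw":1}
  ]
}}

```text
time_s: 5.93
eef_pos: [0.5635, -0.0754, 0.1607]
tool_rot: [-3.141, -0.001, 1.501]
ft_force: [1.2, 7.8, -2.1]
gripper_width: 0.091
```

```bash
python3 look.py 5
```

```text
t 5.9333 lipframe [0.0311 0.0155] z 0.1607 offset [ 0.0001 -0.0005 -0.0003] rot [-0.03 -0.04 -0.04] F [ 1.2  7.8 -2.1] w 0.091
```

View pics/s5.png

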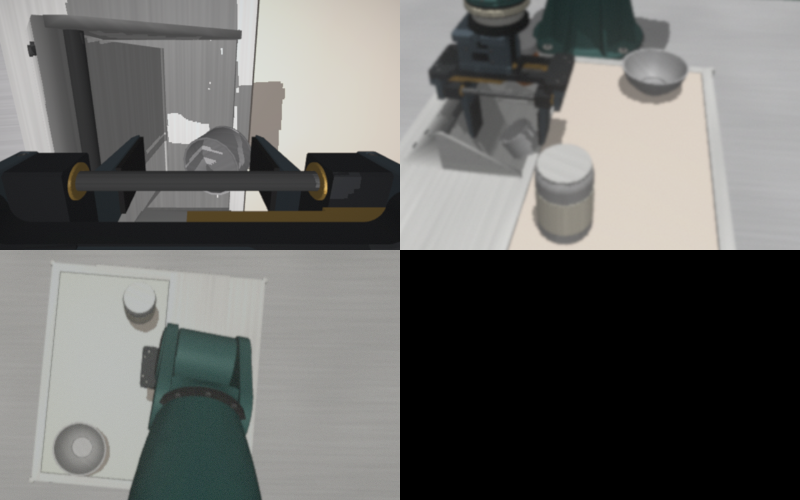

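The tin is caught in mid-tip over the lip. I'll creep forward a little while it falls.

{"name": "move_arm", "arguments": {
  "rows": [
    {"offset":[-0.002,0,0],"delta_rot":[0,0,0],"jaw":1},
    {"offset":[-0.004,0,0],"delta_rot":[0,0,0],"jaw":1},
    {"offset":[-0.005,0,0],"delta_rot":[0,0,0],"jaw":1},
    {"offset":[-0.005,0,0],"delta_rot":[0,0,0],"jaw":1},
    {"offset":[-0.005,0,0],"delta_rot":[0,0,0],"jaw":1},
    {"offset":[-0.005,0,0],"delta_rot":[0,0,0],"jaw":1},
    {"offset":[-0.005,0,0],"delta_rot":[0,0,0],"jaw":1},
    {"offset":[-0.005,0,0],"delta_rot":[0,0,0],"jaw":1}
  ]
}}

```text
time_s: 6.75
eef_pos: [0.5631, -0.08, 0.1605]
tool_rot: [-3.141, -0.001, 1.501]
ft_force: [-0.1, 6.9, -2.4]
gripper_width: 0.0912
```

```bash
python3 look.py 6
```

```text
t 6.75 lipframe [0.0358 0.0154] z 0.1605 offset [ 0.0048 -0.0004 -0.0005] rot [-0.05 -0.04 -0.03] F [-0.1  6.9 -2.4] w 0.0912
```

View pics/s6.png

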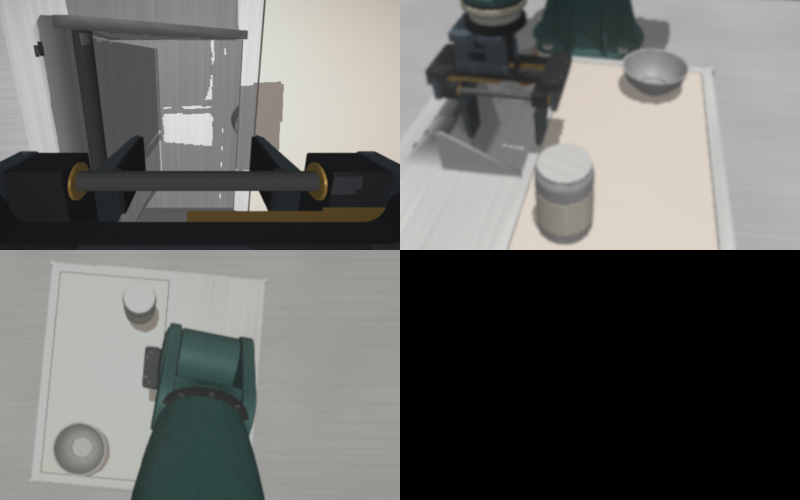

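The tin is no longer between the fingers. Something dark shows at the lip edge, at about (237,122) in the tiled view, so I'll check its depth.

```bash
python3 -c "
from h import *
from rig import status
s=status.get_state(); M=R.from_euler('xyz',s['tool_rot']).as_matrix(); m=viewer.camera_model('wrist');T=np.array(m['T_tool_cam'])
p,D=viewer.capture('wrist')
for uv in [(376,180),(372,190),(379,200),(360,190),(340,150),(300,200),(390,190),(373,210)]:
    c=np.array([(uv[0]-m['cx'])/m['fx'],(uv[1]-m['cy'])/m['fy'],1])*D[uv[1],uv[0]]
    w=s['eef_pos']+M@(T[:3,:3]@c+T[:3,3]); print(uv,tolip(w).round(3),w[2].round(3))
cv2.imwrite('pics/w6.png',cv2.resize(p[60:260,220:460],(720,600),interpolation=cv2.INTER_CUBIC))
"
```

```text
(376, 180) [-0.016  0.006] 0.026
(372, 190) [-0.013  0.014] 0.028
(379, 200) [-0.022  0.026] 0.017
(360, 190) [-0.005  0.018] 0.012
(340, 150) [ 0.014 -0.018] 0.013
(300, 200) [0.05  0.028] 0.013
(390, 190) [-0.005 -0.013] 0.131
(373, 210) [-0.017  0.037] 0.014
```

View pics/w6.png

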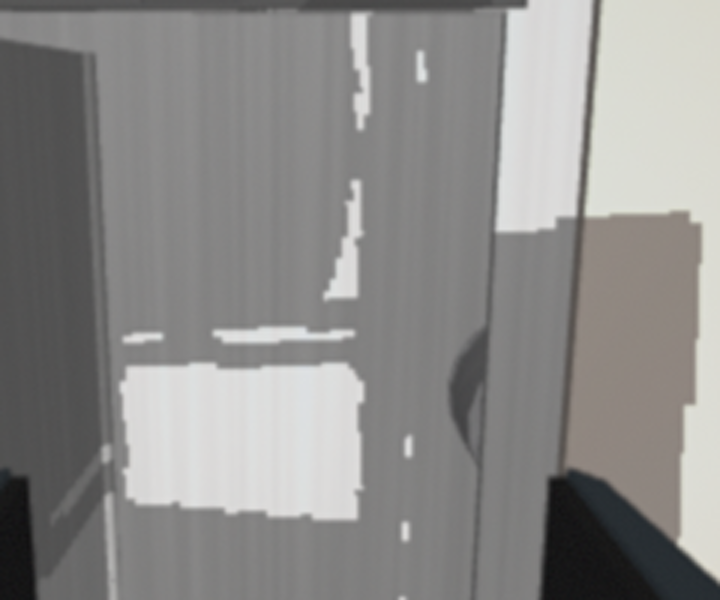

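The tin lies on the pan floor: depth there reads z≈0.013–0.028, and the floor reads 0.013. Now drawing the hand back.

{"name": "move_arm", "arguments": {
  "rows": [
    {"offset":[0.005,0,0],"delta_rot":[0,0,0],"jaw":1},
    {"offset":[0.013,0,0],"delta_rot":[0,0,0],"jaw":1},
    {"offset":[0.021,0,0],"delta_rot":[0,0,0],"jaw":1},
    {"offset":[0.029,0,0],"delta_rot":[0,0,0],"jaw":1},
    {"offset":[0.037,0,0],"delta_rot":[0,0,0],"jaw":1},
    {"offset":[0.045,0,0],"delta_rot":[0,0,0],"jaw":1},
    {"offset":[0.053,0,0],"delta_rot":[0,0,0],"jaw":1},
    {"offset":[0.061,0,0],"delta_rot":[0,0,0],"jaw":1}
  ]
}}

```text
time_s: 7.62
eef_pos: [0.5676, -0.0184, 0.1609]
tool_rot: [-3.141, 0.0, 1.502]
ft_force: [0.6, -0.6, 1.7]
gripper_width: 0.0914
```

{"name": "move_arm", "arguments": {
  "rows": [
    {"offset":[0.01,0,0],"delta_rot":[0,0,0],"jaw":1},
    {"offset":[0.02,0,0],"delta_rot":[0,0,0],"jaw":1},
    {"offset":[0.03,0,0],"delta_rot":[0,0,0],"jaw":1},
    {"offset":[0.042,0,0],"delta_rot":[0,0,0],"jaw":1},
    {"offset":[0.054,0,0],"delta_rot":[0,0,0],"jaw":1},
    {"offset":[0.066,0,0],"delta_rot":[0,0,0],"jaw":1},
    {"offset":[0.076,0,0],"delta_rot":[0,0,0],"jaw":1},
    {"offset":[0.08,0,0],"delta_rot":[0,0,0],"jaw":1}
  ]
}}

```text
time_s: 8.28
eef_pos: [0.5733, 0.0621, 0.1609]
tool_rot: [-3.142, -0.0, 1.503]
ft_force: [-1.0, -0.3, -1.1]
gripper_width: 0.0911
```

{"name": "move_arm", "arguments": {
  "rows": [
    {"offset":[0,0,-0.01],"delta_rot":[0,0,0],"jaw":1},
    {"offset":[0,0,-0.025],"delta_rot":[0,0,0],"jaw":1},
    {"offset":[0,0,-0.045],"delta_rot":[0,0,0],"jaw":1},
    {"offset":[0,0,-0.065],"delta_rot":[0,0,0],"jaw":1},
    {"offset":[0,0,-0.085],"delta_rot":[0,0,0],"jaw":1},
    {"offset":[0,0,-0.105],"delta_rot":[0,0,0],"jaw":1},
    {"offset":[0,0,-0.115],"delta_rot":[0,0,0],"jaw":1},
    {"offset":[0,0,-0.12],"delta_rot":[0,0,0],"jaw":1}
  ]
}}

```text
time_s: 8.95
eef_pos: [0.5738, 0.0603, 0.283]
tool_rot: [3.139, -0.0, 1.502]
ft_force: [0.3, 0.3, 0.3]
gripper_width: 0.0913
```

{"name": "move_arm", "arguments": {
  "rows": [
    {"offset":[0.01,0,0],"delta_rot":[0,0,0],"jaw":1},
    {"offset":[0.03,0,0],"delta_rot":[0,0,0],"jaw":1},
    {"offset":[0.055,0,0],"delta_rot":[0,0,0],"jaw":1},
    {"offset":[0.085,0,0],"delta_rot":[0,0,0],"jaw":1},
    {"offset":[0.115,0,0],"delta_rot":[0,0,0],"jaw":1},
    {"offset":[0.14,0,0],"delta_rot":[0,0,0],"jaw":1},
    {"offset":[0.155,0,0],"delta_rot":[0,0,0],"jaw":1},
    {"offset":[0.16,0,0],"delta_rot":[0,0,0],"jaw":1}
  ]
}}

```text
time_s: 9.62
eef_pos: [0.5838, 0.2222, 0.2797]
tool_rot: [-3.14, 0.0, 1.504]
ft_force: [-0.7, -0.4, -1.1]
gripper_width: 0.0915
```

```bash
python3 look.py 7; python3 - <<'E'
from h import *
for n in("top","scene"):
    P=cloud(n,np.load(f"pics/{n}7.npy")); P0=np.load(f"pics/{n}P.npy")
    for nm,c,r,zl in [("can",(-.074,.149),.06,(.215,.25)),("jar",(.053,-.147),.045,(.19,.22)),("bowl",(-.17,-.154),.075,(.165,.19)),("tin",(-.134,.017),.04,(.145,.18)),("flap",(.04,0),.02,(.13,.18))]:
        o=[]
        for X in(P0,P):
            q=tolip(X); z=X[...,2]
            m=(np.nan_to_num(np.hypot(q[...,0]-c[0],q[...,1]-c[1]),nan=9)<r)&(z>zl[0])&(z<zl[1])
            o+= [m.sum(), ((q[m].min(0)+q[m].max(0))/2).round(4) if m.sum() else None, z[m].mean().round(4) if m.sum() else None]
        print(n,nm,*o)
E
```

```text
t 9.6167 lipframe [-0.2671  0.0152] z 0.2797 offset [-0.2981 -0.0005  0.1189] rot [-0.08  0.03  0.09] F [-0.7 -0.4 -1.1] w 0.0915
top can 886 [-0.0739  0.1468] 0.2279 881 [-0.074   0.1473] 0.228
top jar 596 [ 0.0534 -0.1492] 0.2009 591 [ 0.0534 -0.1492] 0.2011
top bowl 576 [-0.1707 -0.155 ] 0.172 582 [-0.1705 -0.155 ] 0.1719
top tin 121 [-0.1357  0.0167] 0.1595 0 None None
top flap 306 [0.0397 0.    ] 0.1551 312 [0.0399 0.    ] 0.1549
scene can 1504 [-0.074   0.1523] 0.2266 1517 [-0.0741  0.1523] 0.2266
scene jar 356 [ 0.0523 -0.1445] 0.1987 352 [ 0.0531 -0.1448] 0.1989
scene bowl 494 [-0.1704 -0.1531] 0.1706 502 [-0.1705 -0.1528] 0.1705
scene tin 488 [-0.1362  0.0202] 0.1551 0 None None
scene flap 279 [ 0.0402 -0.0001] 0.1544 284 [0.0399 0.0002] 0.1544
```

View pics/s7.png

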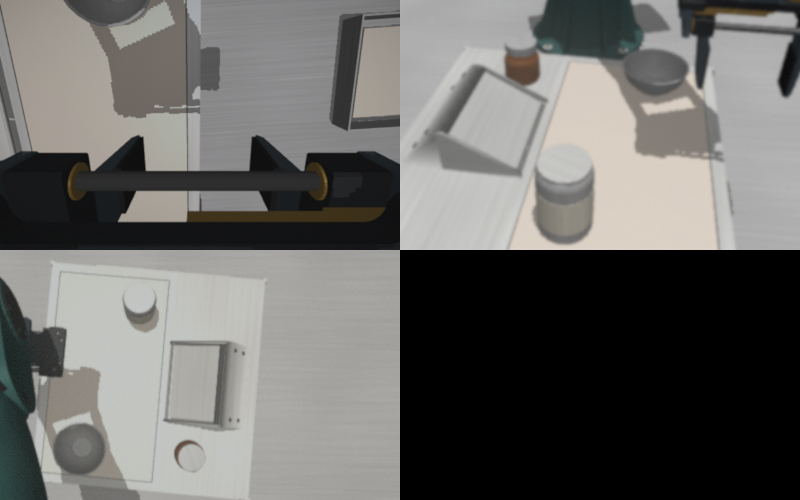

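The flap is shut, the tin is gone from the deck, the can, jar and bowl haven't moved, and the hand is clear. Handing in.

```bash
python3 -c "
from rig import close_job
print(close_job())"
```

```text
the job is handed in; nothing more can be done
None
```

The tin is in the scrap pan and the job was handed in at about 9.8 s, against the 43 s limit. I set the open jaws either side of the tin. The front finger opened and held the flap at about 7–8 N while the rear finger slid the tin over the lip. Then I drew the hand back and up, and the flap closed by itself.

**Last checks:**
- **Tin:** with the flap open, the wrist camera's depth showed the tin on the pan floor, at z of about 0.013–0.028 m against a floor at 0.013 m. It lay partly under the deck edge, so only a sliver was visible. After the hand withdrew, neither view showed it on the deck.
- **Flap:** its height was back to the starting value within 0.2 mm.
- **Can, jar and bowl:** unmoved within 1 mm in both views.
- **Hand:** clear of everything, with about 1 N of force read on the tool.

No check failed. The top and scene views differed by 2–6 mm on where the objects stand, which didn't affect the job.

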